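Clamp a bottle rack on the bench shaker with its ratchet clamp

ROBOT

A 6-joint arm with a two-finger parallel gripper is mounted at the origin on the work surface. World frame = base frame: x ahead of the robot, y to its left, z up, the work surface at z = 0. Lengths are in m, angles in rad, forces in N, time in s.
With the tool pointing down it reaches from about 0.3 to 0.825 m from the base axis. Payload 5.4 kg.
Tool frame: the origin (TCP) lies at the very end of the fingers, on their centre line; the grasp point (between the pads) lies 19 mm behind it; z points along the fingers, y is the line along which they close (so a half turn about z gives the same grasp; the last joint's range is limited). The gripper opens to 92 mm and grips with 3 to 60 N. Pads are 20 mm wide; open, the fingers measure 128 mm over their backs; the gripper's body (75 mm by 189 mm) begins 69 mm behind the grasp point.
Start: joints at [1.005, 0.158, 1.597, -0, 1.386, -0.21], TCP at [0.2, 0.539, 0.215] pointing down, gripper open.
Joint ranges: [-2.91, 2.91], [-0.94, 2.29], [0.18, 2.7], [-1.29, 4.43], [0.17, 2.64], [-3, 3]. Speed limits (rad/s): [2.57, 2.57, 3.14, 3.14, 3.14, 3.14].

INTERFACE

Orientations are given as a rotation vector (axis times angle).
In Python, from workcell import bot gives the robot as it stands. Calls block until the motion is done:
- bot.goto(position, orientation): joint-space move of the TCP to a pose.
- bot.line_to(position, rot=None, max_speed=0.15): straight line of the TCP; rot=None keeps the orientation; max_speed is the mean speed in m/s.
- bot.set_joints(angles): joint-space move.
- bot.set_gripper(opening, newtons=None): opening from 0.0 (shut) to 1.0 (fully open); newtons is the grip in N (None keeps the last); returns when the fingers have stopped.
- bot.hold(seconds).
- bot.inverse_kinematics(position, orientation): joint angles nearest the present ones, or None.
- bot.read_camera(name): name is "scene" or "top" or "wrist"; returns a dict with "pixels" (384x512x3 uint8, blue, green, red), "fx", "fy", "cx", "cy" (pixels), "k1" (the pictures are not rectified: a ray, as slopes to the right and down, at radius r is drawn at 1 + k1 r^2 times it, then the intrinsics apply), "R" (3x3) and "t" (3): a world point X has camera coordinates R X + t. Camera axes: x right, y down, z forward; pixel columns grow to the right and rows downward; lengths in m; the calibration is good to about 2 mm. A picture is of the moment at which its call begins. There is no depth.
A pose or a line that the arm cannot do raises bot.MotionError and nothing moves.
- bot.job_done(): hands the job in; it is judged then, once.
Readings, each from a call of its own:
- bot.current_clock(): time.
- bot.current_joints(): joint angles.
- bot.current_joint_vel(): joint speeds.
- bot.current_effort(): joint torques, N m.
- bot.current_ee_pos(): TCP position.
- bot.current_tool_rot(): TCP orientation.
- bot.current_contact_force(): force on the tool from outside, world axes, zero at the start.
- bot.current_ft_torque(): the same for the moment, N m.
- bot.current_opening(): opening from 0.0 (shut) to 1.0 (fully open).
- bot.current_grip_force(): force on a finger pad.
Only numpy, scipy, OpenCV 4.12 (cv2) and the standard library are available. Lean on these libraries where they do the work, as an engineer would, in place of code of your own. Each camera call takes 0.05 s, during which the arm holds its last target. There are 200 camera calls.

TASK

Get the bench shaker ready for a run: wind the ratchet clamp's T-handle clockwise until the clamp bar holds the bottle rack square against the stop bar, and leave it with the pawl dropped at the tooth where the sprung pad is pushed back about half-way. Leave the other labware standing where it is.

Things in the scene. Friction and masses are not known exactly. Their poses are not given: they have to be found in the camera images.
- shaker: White bench shaker, fixed, case 310 x 400 mm, with a stainless tray whose top is 110 mm above the bench. Origin: centre of its underside, on the bench. y: along the clamp's travel, z up. The ratchet's axis stands at x 0, y +115 mm, on an aluminium gear case (x -62 to 62, y 60 to 170, top 150 mm above the bench). From there the clamp bar moves towards -y, to the rack and the stop bar.
- stop: Stop bar: aluminium angle 160 mm long, 45 mm high, screwed to the tray (fixed; set at another place along the tray each time). Origin: at tray height, under the middle of its upright clamping face, on the line x = 0 of the shaker. x runs along the bar, y (the shaker's y) points out of the face towards rack and clamp.
- rack: White plastic bottle rack, loose on the tray between stop bar and pad: block 160 (x) x 90 (y) x 52 mm high, its capped bottles rising to 92 mm, about 0.6 kg. Origin: centre of its underside. It starts within 5 mm of the stop bar, about parallel to it; the clamp pushes it the rest of the way. Against the stop its origin is 45 mm from the face.
- ratchet (a joint): Turn of the ratchet wheel and T-handle, rad: 0 as found, grows clockwise seen from above, ends at 4.4. 12 teeth: the pawl falls in at each multiple of 0.524 and the wheel then cannot go back below it. Let go between teeth it goes back to the last tooth passed (up to 0.15 beyond it if the pad is free). It turns with 0.1 to 0.4 N m, 0.8 with the pad nearly in. Only lifting the pawl lets it back.
- handle_centre (a point): Middle of the T-handle, on the ratchet's vertical axis, 190 mm above the bench: a level straight steel bar 12 mm thick through a hub 30 mm across (hub top 14 mm above this point), a black ball 24 mm across at each end, ball centres 144 mm apart. The toothed wheel, 76 mm across, has its top 29 mm below this point; the pawl's pin reaches to 16 mm below it.
- handle_end (a point): Centre of the ball at one end of the T-handle, 72 mm from handle_centre; it turns with the handle.
- pawl (a joint): Swing of the sprung pawl on the gear case, on the wheel's +x side, rad: 0 when down in a tooth, about 0.18 when a tooth tip lifts it. A light spring (0.1 N m) presses it in; an upright pin 7 mm thick on it serves to lift it outwards by hand.
- bar (a joint): Travel of the clamp bar towards the stop bar, m: 0 as found, always 0.016 m per rad of the ratchet, so 8.4 mm per tooth.
- bar_face (a point): Middle of the clamp bar's face towards the rack, 20 mm above the tray. The bar is aluminium, 140 mm long, 14 mm thick, its top 38 mm above the tray.
- pad (a joint): How far the sprung pad is pushed back towards the clamp bar, m: 0 free, 0.024 fully in, 0.012 half-way. Spring: 3 N at first, plus 0.5 N per mm.
- pad_face (a point): Middle of the pad's rubber face that meets the rack, 20 mm above the tray. The pad is a plate 120 mm long, 32 mm high and 8 mm thick on two rods; free, its face is 32 mm ahead of bar_face.
- jar: Bystander: screw-capped plastic sample jar, 42 mm across and 50 mm tall, standing on the shaker's tray near the tray's +x edge, beside the rack. Origin: centre of its underside.
- spare_rack: Bystander: second white bottle rack, 129 x 90 x 52 mm with two bottles in it, on the bench to the right of the shaker. Origin: centre of its underside.
- reagent: Bystander: amber glass reagent bottle, 72 mm across and 150 mm tall, on the bench to the left of the shaker. Origin: centre of its underside.
- beaker: Bystander: glass beaker, 84 mm across and 100 mm tall, on the bench to the left of the shaker. Origin: centre of its underside.
- tip_box: Bystander: grey and clear pipette tip box, 122 x 84 x 67 mm, on the bench to the left of the shaker. Origin: centre of its underside.
- dishes: Bystander: stack of four petri dishes, 90 mm across and 58 mm tall, on the bench to the right of the shaker. Origin: centre of its underside.
- timer: Bystander: white digital timer, 46 x 62 x 16 mm, lying on the shaker's tray near the tray's -x edge, beside the rack. Origin: centre of its underside.
Things that resemble listed ones, but are neither listed nor needed, are in the scene too. Leave any green or turquoise look-alike of the rack alone.

How it is judged:
By the outcome, as a careful person would: the job done as asked, in the order asked, and still so for the second after the job is handed in, with the robot touching nothing.
It also fails if it takes over 38 s, if anything falls off the work surface, if the arm or the gripper's body presses on something with over 40 N, if the wrist force passes 120 N, or if a joint passes its speed limit or range.

## Working session

There is one attempt and no reset: what is moved stays moved. The work goes in short steps, each a Python script; the robot and the scene stay as the last script left them, time stands still between calls to the robot, and variables do not carry over. Pictures are saved under pics/ and viewed, at most 10 in all, crops included, and the job is handed in when it is done.

```bash
ls; mkdir -p pics
python3 - <<'E'
from workcell import bot
import cv2,numpy as np
for n in("scene","top"):
    c=bot.read_camera(n);cv2.imwrite(f"pics/{n}0.png",c["pixels"])
    print(n,c["fx"],c["fy"],c["cx"],c["cy"],c["k1"],np.array(c["R"]).round(3).tolist(),(-np.array(c["R"]).T@c["t"]).round(3))
print(bot.current_clock(),bot.current_tool_rot())
E
```

```text
pics
scene 384.6098767878103 384.6098767878103 266.31702729544475 189.541547999957 -0.09886495617712339 [[0.715, 0.699, 0.008], [0.456, -0.459, -0.762], [-0.529, 0.549, -0.647]] [ 1.009 -0.606  0.815]
top 485.65713556426863 485.65713556426863 255.06797086183389 195.58816680627896 -0.17177970248369642 [[0.01, -1.0, -0.001], [-0.987, -0.01, -0.162], [0.162, 0.003, -0.987]] [ 0.205 -0.036  1.512]
0.1 [-5.55847313e-01 -3.09139164e+00  2.45718021e-03]
```

View pics/top0.png

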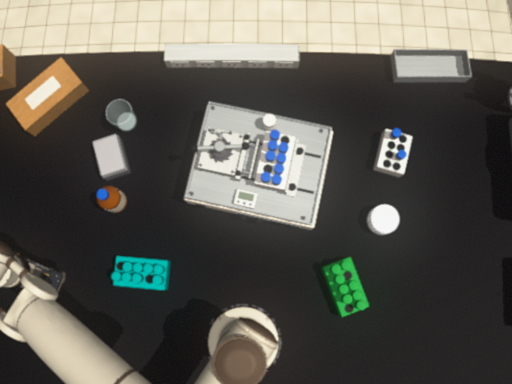

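View pics/scene0.png

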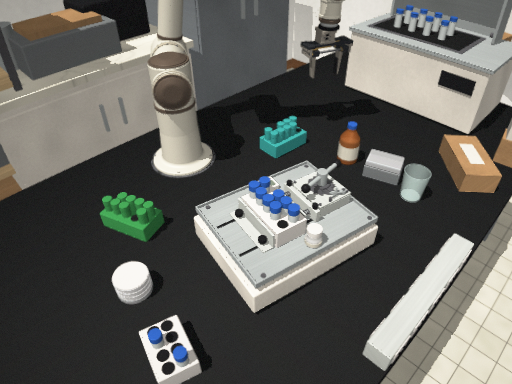

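The top view shows the shaker around (258,165), with the ratchet and T-handle near (220,148), the jar at (269,120) and the timer at (245,198). I'll zoom in there.

```bash
cat > h.py <<'E'
import cv2,numpy as np
from workcell import bot
def cast(c,uv,z):
    x=np.array([(uv[0]-c["cx"])/c["fx"],(uv[1]-c["cy"])/c["fy"]]);s=x.copy()
    for _ in range(20): s=x/(1+c["k1"]*(s@s))
    R=np.array(c["R"]);o=-R.T@np.array(c["t"]);d=R.T@np.array([s[0],s[1],1.])
    return o+d*(z-o[2])/d[2]
def proj(c,X):
    p=np.array(c["R"])@np.array(X,float)+np.array(c["t"]);s=p[:2]/p[2];s=s*(1+c["k1"]*(s@s))
    return np.array([s[0]*c["fx"]+c["cx"],s[1]*c["fy"]+c["cy"]])
def crop(img,u0,v0,w,h,k): return cv2.resize(img[v0:v0+h,u0:u0+w],None,fx=k,fy=k,interpolation=cv2.INTER_CUBIC)
E
python3 - <<'E'
from h import *
a=crop(cv2.imread("pics/top0.png"),180,95,160,140,5)[:,:800]
cv2.imwrite("pics/topc.png",a[:600])
c=bot.read_camera("top")
for uv in [(209,103),(333,128),(185,203),(314,227)]: print(uv,cast(c,uv,.11).round(3))
for uv in [(220,148),(202,150),(240,146)]: print(uv,cast(c,uv,.19).round(3))
w=bot.read_camera("wrist");print((-np.array(w["R"]).T@w["t"]).round(3),np.array(w["R"]).round(2).tolist(),w["fx"])
E
```

```text
(209, 103) [0.719 0.111 0.11 ]
(333, 128) [ 0.644 -0.265  0.11 ]
(185, 203) [0.411 0.173 0.11 ]
(314, 227) [ 0.345 -0.204  0.11 ]
(220, 148) [0.557 0.068 0.19 ]
(202, 150) [0.55  0.118 0.19 ]
(240, 146) [0.563 0.012 0.19 ]
[0.123 0.567 0.383] [[0.35, 0.94, -0.0], [0.9, -0.33, 0.29], [0.27, -0.1, -0.96]] 328.38902673276385
```

View pics/topc.png

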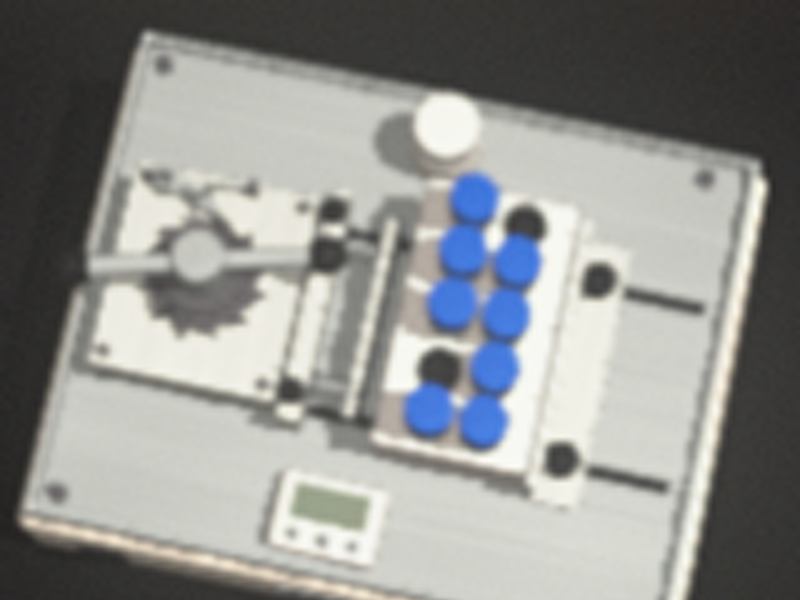

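The enlarged crop shows the hub at crop (200,252), with the handle running (80,265) to (327,255), nearly along the shaker's y. The clamp bar, pad gap and stop bar are at the right. The tray corners give a yaw of about -0.185. Next I'll look closer with the wrist camera.

Run:
```python
from h import *
import pickle
bot.goto([.40,.0,.36],[0,np.pi,0])
bot.set_gripper(0)
c=bot.read_camera("wrist");pickle.dump(c,open("w1.pkl","wb"))
print(bot.current_clock(),bot.current_joints(),(-np.array(c["R"]).T@c["t"]).round(3))
cv2.imwrite("pics/w1.png",cv2.resize(c["pixels"],(800,600),interpolation=cv2.INTER_CUBIC))
```

```text
3.725 [-3.04440835e-01 -3.69037364e-01  1.80142686e+00  2.59530698e-05
  1.70916209e+00 -1.87524547e+00] [ 0.318 -0.     0.529]
```

View pics/w1.png

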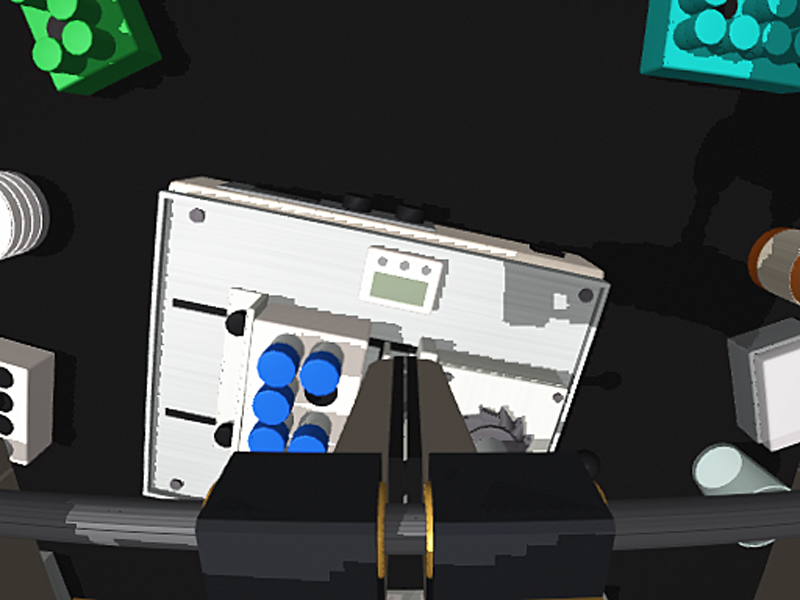

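The gripper hides the ratchet in the lower half of this view; the shaker case, timer (405,280) and tray corners are visible. I'll flip the hand half a turn so the camera is on the far side.

Run:
```python
from h import *
import pickle
bot.goto([.40,.02,.34],[np.pi,0,0])
c=bot.read_camera("wrist");pickle.dump(c,open("w2.pkl","wb"))
print(bot.current_clock(),bot.current_joints(),(-np.array(c["R"]).T@c["t"]).round(3))
cv2.imwrite("pics/w2.png",cv2.resize(c["pixels"],(800,600),interpolation=cv2.INTER_CUBIC))
```

```text
6.4667 [-2.54122106e-01 -3.69147037e-01  1.83984299e+00  1.12951203e-06
  1.67080857e+00  1.31649381e+00] [0.482 0.02  0.509]
```

View pics/w2.png

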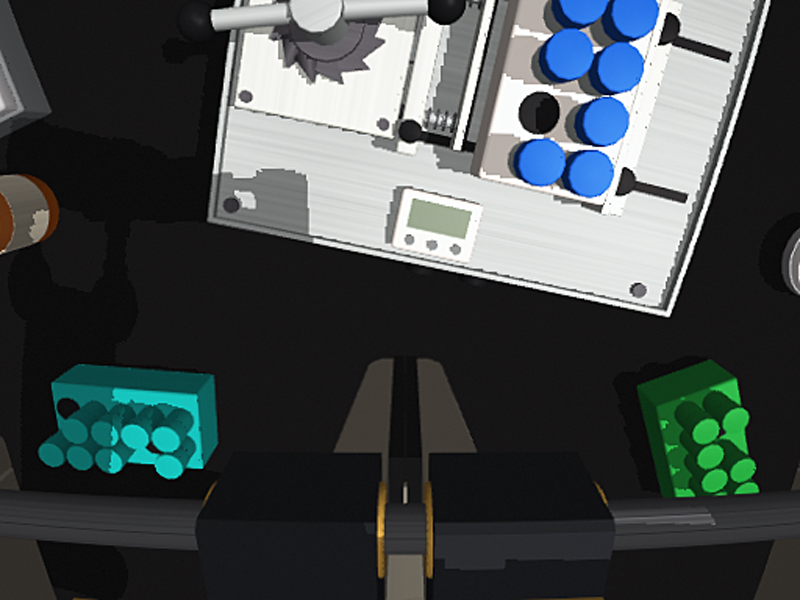

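The wrist view shows the handle balls at (196,20) and (446,5) and the hub at (318,10). The pad strip is near (465,100), the rack's side face near (495,110), and the stop at (640,100). I'll zoom in on the pad, rack and stop and cast the key points.

Run:
```python
from h import *
import pickle
c=pickle.load(open("w2.pkl","rb"))
cv2.imwrite("pics/w2c.png",crop(c["pixels"],250,0,200,140,4))
for n,uv,z in [("ballA",(196,20),.19),("ballB",(446,5),.19),("hubtop",(318,8),.204),("cornL",(209,221),.11),("cornR",(668,315),.11),("screwL",(232,205),.11),("screwR",(638,290),.11)]:
    print(n,cast(c,np.array(uv)*.64,z).round(4))
```

```text
ballA [0.5557 0.1411 0.19  ]
ballB [ 0.5613 -0.0039  0.19  ]
hubtop [0.5566 0.0671 0.204 ]
cornL [0.4264 0.1739 0.11  ]
cornR [ 0.3483 -0.2025  0.11  ]
screwL [0.4387 0.1543 0.11  ]
screwR [ 0.3701 -0.173   0.11  ]
```

View pics/w2c.png

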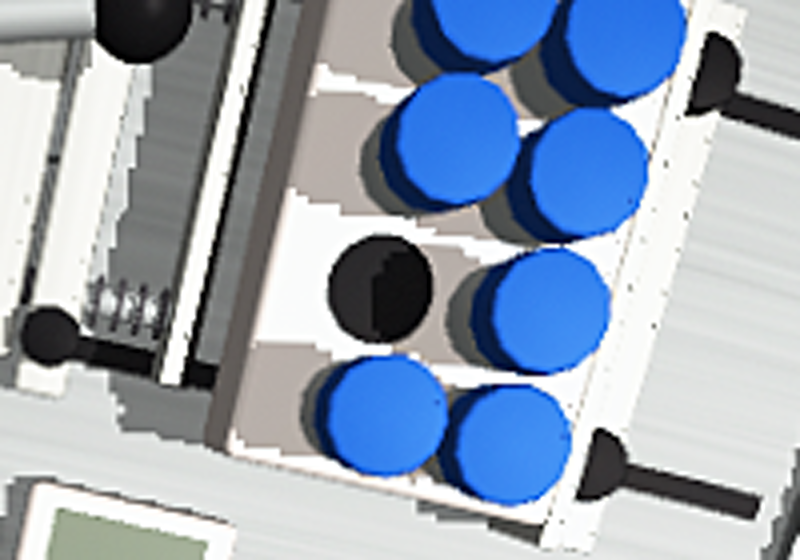

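Zoomed view: the pad's front top edge runs (185,383) to (270,0), the rack's near top edge (232,440) to (325,0), and the stop's face edge about (548,540) to (697,10). I'll cast these in the shaker frame.

```bash
cat >> h.py <<'E'
C=np.array([.558,.068]);yaw=-.205
RY=np.array([[np.cos(yaw),-np.sin(yaw)],[np.sin(yaw),np.cos(yaw)]])  # shaker->world
def sh(X): return RY.T@(np.array(X)[:2]-C)*1000+[0,115]   # mm in the shaker frame
E
python3 - <<'E'
from h import *
import pickle
c=pickle.load(open("w2.pkl","rb"))
for n,uv,z in [("pad front",(185,383),.146),("pad front",(270,0),.146),("pad back",(163,383),.146),
 ("rack near",(232,440),.162),("rack near",(325,0),.162),("rack bottom",(207,447),.110),("rack far corner",(545,522),.162),
 ("stop face?",(548,540),.155),("stop face?",(697,10),.155),("stop r",(592,550),.155),("stop r",(744,10),.155),("stopmid dots",(606,428),.155),("stopmid dots",(678,125),.155),
 ("bar front",(70,385),.148),("bar front",(150,60),.148),("bar back",(18,385),.148)]:
    print(n,uv,sh(cast(c,np.array(uv)/4+[250,0],z)).round(1))
E
```

```text
pad front (185, 383) [-58.4  12.6]
pad front (270, 0) [39.3 13.2]
pad back (163, 383) [-59.7  18.4]
rack near (232, 440) [-70.1  -0.8]
rack near (325, 0) [37.8  1.8]
rack bottom (207, 447) [-74.5  -2. ]
rack far corner (545, 522) [-72.7 -87.9]
stop face? (548, 540) [-77.4 -93. ]
stop face? (697, 10) [ 61.3 -92.7]
stop r (592, 550) [ -77.3 -105.9]
stop r (744, 10) [  64.7 -104.9]
stopmid dots (606, 428) [-45.1 -99.6]
stopmid dots (678, 125) [ 33.  -95.7]
bar front (70, 385) [-65.3  42.7]
bar front (150, 60) [18.1 39.8]
bar back (18, 385) [-68.2  56.3]
```

Travel until the rack seats is about 16 mm (pad face y≈13, stop −93 + 90 = −3). The third tooth (25.1 mm) pushes the pad back about 9–12 mm, and the fourth would be about 17 mm. I'll push the −y arm clockwise with closed fingers to just past tooth 3, then measure.

```bash
cat >> h.py <<'E'
from scipy.spatial.transform import Rotation as Ro
T0=-1.532
def pose(q,off,z,r=.04):
    th=T0-q;e=np.array([np.cos(th),np.sin(th)]);t=np.array([-e[1],e[0]])
    rot=(Ro.from_euler('z',th-np.pi/2)*Ro.from_euler('x',np.pi)).as_rotvec()
    return [*(C+r*e+off*t),z],rot
E
python3 - <<'E'
from h import *
bot.goto(*pose(0,.032,.25))
print(bot.current_joints().round(2) if hasattr(bot.current_joints(),'round') else bot.current_joints())
bot.line_to(pose(0,.032,.179)[0]); print(bot.current_clock(),bot.current_contact_force())
bot.line_to(pose(0,.017,.179)[0],max_speed=.06)
for q in np.linspace(0.15,1.77,12):
    p,r=pose(q,.016,.179); bot.line_to(p,r,max_speed=.08)
    f=np.array(bot.current_contact_force());m=np.array(bot.current_ft_torque())
    print(round(float(q),2),round(bot.current_clock(),2),f.round(1))
    if np.linalg.norm(f)>40: print("STOP");break
E
```

```text
[-0.15  0.18  1.5   0.    1.46 -1.76]
9.6917 [0.63255571 0.64642888 0.25995333]
0.15 10.39 [ 1.  -0.7  0.7]
0.3 10.69 [0.9 0.8 0.4]
0.44 10.99 [ 2.1 -0.5  0.7]
0.59 11.29 [-0.6  0.5 -0.7]
0.74 11.59 [ 1.1 -0.4 -1.4]
0.89 11.89 [ 1.4 -1.5 -0.9]
1.03 12.19 [ 0.5 -0.8 -0.4]
1.18 12.49 [ 0.7 -1.4 -0.6]
1.33 12.79 [ 1.  -3.4 -0.7]
1.48 13.09 [ 0.6 -5.6 -0.6]
1.62 13.39 [-0.8 -3.7 -0. ]
1.77 13.69 [-2.8 -4.6  1.3]
```

Run:
```python
from h import *
import pickle
bot.line_to(pose(1.77,.034,.179)[0]); bot.line_to(pose(1.77,.034,.25)[0],max_speed=.25)
bot.goto([.44,.02,.34],[np.pi,0,0])
c=bot.read_camera("wrist");pickle.dump(c,open("w3.pkl","wb"))
print(bot.current_clock())
cv2.imwrite("pics/w3.png",crop(c["pixels"],100,0,266,200,3))
```

```text
15.6583
```

View pics/w3.png

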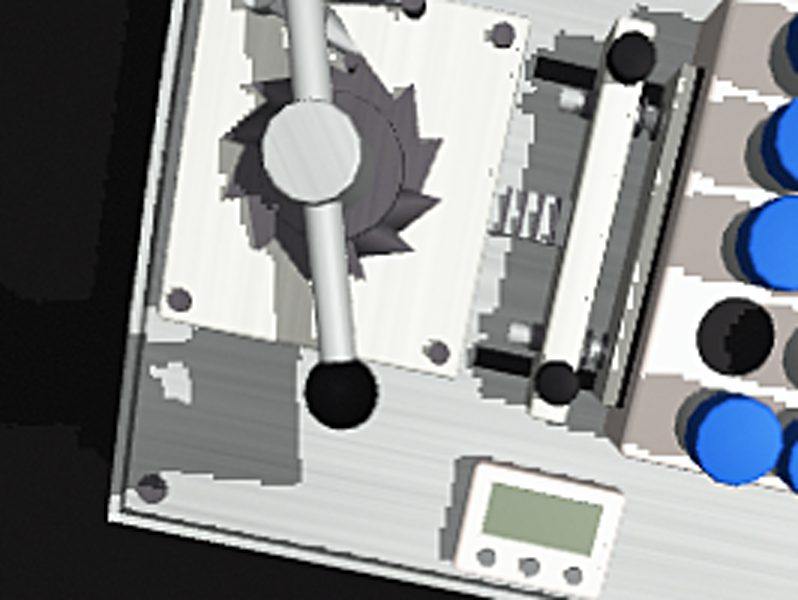

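The wrist view shows the ball at (341,394) and hub at (311,150). The clamp bar strip's front edge runs (570,415) to (650,60), and the pad's front edge (618,405) to (702,68), resting against the rack. Measuring those.

Run:
```python
from h import *
import pickle
c=pickle.load(open("w3.pkl","rb"))
P=lambda uv,z:cast(c,np.array(uv)/3+[100,0],z)
b=P((341,394),.19);h=P((311,150),.204)
print(b,h,"turn",T0-np.arctan2(*(b-h)[[1,0]])+0, T0-np.arctan2(*(b[:2]-C)[::-1]), np.linalg.norm((b-h)[:2]))
for n,uv,z in [("pad front",(620,405),.146),("pad front",(703,68),.146),("pad back",(683,68),.146),("bar front",(570,415),.148),("bar front",(655,25),.148),("bar back",(532,412),.148),("bar back",(612,25),.148),
 ("rack near",(624,450),.162),("rack near",(724,0),.162)]:
    print(n,sh(P(uv,z)).round(1))
im=crop(c["pixels"],255,0,100,150,5)[:600];im=crop(c["pixels"],265,0,130,150,4)
cv2.imwrite("pics/w3c.png",im)
```

```text
[0.48633117 0.06358044 0.19      ] [0.55885841 0.0682555  0.204     ] turn 1.5452223151307427 1.5480042341347078 0.07267775657961577
pad front [-58.3   0.2]
pad front [60.  -0.2]
pad back [58.5  6.5]
bar front [-65.5  17.6]
bar front [69.3 19.4]
bar back [-67.3  31.4]
bar back [66.  33.5]
rack near [-72.   -2.4]
rack near [78.2  0.9]
```

View pics/w3c.png

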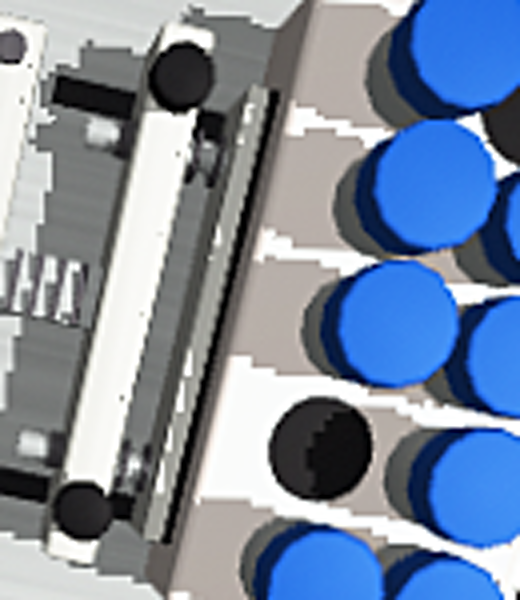

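Turn measures 1.55 rad, so it is at tooth 3, with the pad pushed back about 12–13 mm. That matches half-way. I still need to check that the rack is square against the stop.

Run:
```python
from h import *
import pickle
bot.goto([.43,-.09,.34],[np.pi,0,0])
c=bot.read_camera("wrist");pickle.dump(c,open("w4.pkl","wb"))
print(bot.current_clock())
cv2.imwrite("pics/w4.png",crop(c["pixels"],180,0,200,150,4))
```

```text
16.225
```

View pics/w4.png

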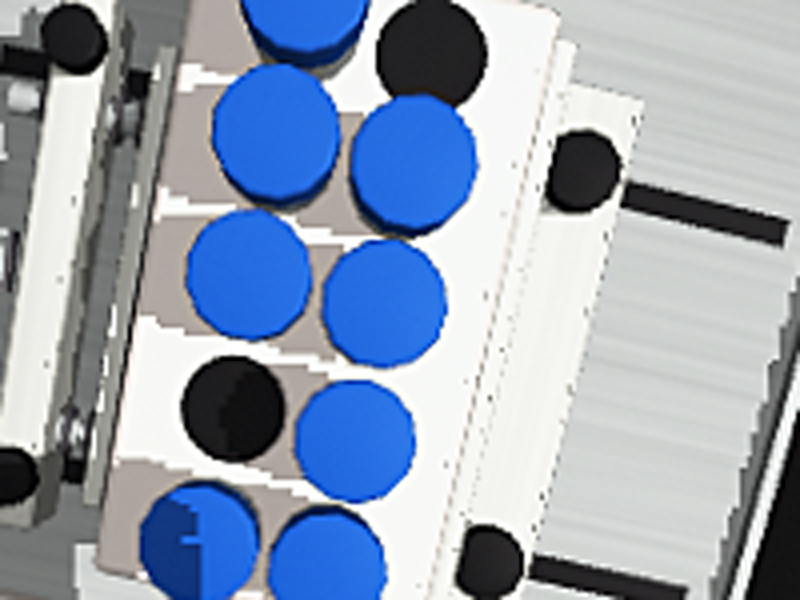

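The rack's far edge runs (560,15) to (432,600), directly along the stop's upright top strip, whose back edge runs (577,45) to (449,600), with no dark gap. I'll check the numbers.

Run:
```python
from h import *
import pickle
c=pickle.load(open("w4.pkl","rb"))
P=lambda uv,z:sh(cast(c,np.array(uv)/4+[180,0],z)).round(1)
for n,uv,z in [("rack far",(560,15),.162),("rack far",(432,600),.162),("stop back",(577,45),.155),("stop back",(449,600),.155),
 ("rack near",(190,10),.162),("rack near",(98,568),.162),("pad front",(178,50),.146),("pad front",(102,505),.146),("bar front",(118,10),.148),("bar front",(38,520),.148),("bar front2",(40,465),.148)]: print(n,P(uv,z))
g=cv2.cvtColor(c["pixels"],cv2.COLOR_BGR2GRAY)
for v in (20,50,80,110,140):
    u0=int(180+(560-(v*4-15)*128/585)/4)
    print(v,u0-3,g[v,u0-3:u0+12])
```

```text
rack far [ 83.3 -90.2]
rack far [-63.5 -91.7]
stop back [ 79.3 -96.8]
stop back [-63.6 -97.1]
rack near [65.8 -2.2]
rack near [-73.1  -3.1]
pad front [59.4  1.2]
pad front [-58.5   0.7]
bar front [65.6 17.5]
bar front [-65.8  17. ]
bar front2 [-51.   18.7]
20 313 [248 248 247 230 225 248 247 248 247 202 181 165 189 201 202]
50 306 [248 248 248 205 234 248 248 250 255 164 163  41   0   0  10]
80 300 [249 248 243 201 248 249 247 234 233 246 244 245 245 245 246]
110 293 [249 248 240 231 244 247 247 249 206 244 243 244 243 245 244]
140 287 [249 237 238 244 246 251 255 147   1  27  30  33  33  34  34]
```

The rack is square (edges within about 0.4° of the stop) and seated at y −2.6. The bar-to-pad gap is about 20 mm, so the pad is roughly 12 mm in. The ratchet rests at tooth 3.

```bash
python3 -c "
from workcell import bot
print(bot.job_done(),bot.current_clock())"
```

```text
the job is handed in; nothing more can be done
the job is handed in; nothing more can be done
```

The job is handed in: the ratchet is wound clockwise to tooth 3 (1.55 rad measured) and held there after I let go, the rack is square against the stop bar, and the pad is pushed back about 12 mm; nothing but the handle was touched, and the clock read about 16 s of the 38 s allowed at the last check.

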